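Open the combination padlock on the hasp block and hold it up

TASK

Take the used dust cover off the padlock's dial and drop it into the wire basket. Then turn the dial, feeling its notches click by, until its pointer has clicked into the notch that points at the shackle, and pull the shackle straight out to its stop while the lock still lies in its block. Finally lift the opened lock out of the block and finish while holding it up, still, level and dial upward, at least 10 cm above where it lay; leave the other things on the bench where they stand.

Things in the scene. Friction and masses are not known exactly. Their poses are not given: they have to be found in the camera images.
- block: Fixed aluminium hasp block, plinth 94 x 80 x 30 mm high; origin on the work surface under the lock seat's middle; its -x is the way the shackle comes out. A rim 10 mm high round the seat (1.5 mm play) keeps the lock from turning or sliding. A steel hasp eye at x -42 to -49, y +12 to +38, up to z 62 mm: the shackle's short leg runs through it, so the lock lifts only with the shackle fully out.
- lock: Dark steel padlock (about 0.45 kg in all), loose, lying on its back in the block with its dial up; body 60 (x) x 56 (y) x 32 mm high; origin at the centre of its underside, which rests 30 mm above the work surface; its -x points to the shackle, z is the dial's axis.
- lock_center (a point): Centre of the padlock's body, on the dial's axis, half-way up (16 mm above its underside); axes as the lock's.
- dial_grip (a point): On the dial's axis, 17 mm above the lock's top face, at mid-height of the grip bar. The dial: black disc 42 mm across, 6 mm thick, on the lock's top; on it an aluminium bar 10 mm thick, 35 mm long, from 6 to 28 mm above the top face. The bar runs along this point's x, from a square end at +18 mm to a pointed end at -17 mm (the pointer, white tick before it). The whole lock can be lifted by the bar.
- dial (a joint): Dial angle, rad: 0 in the release notch, pointer at the shackle and the white tick on the lock's body; grows counter-clockwise from above. Clicks into a notch every 30 degrees (about 0.05 N m between notches; a spring centres it). It starts 2 or 3 notches counter-clockwise of 0: turn it clockwise. Stops at +-2.9. The shackle comes out only within about 0.15 rad of 0; else it is blocked.
- shackle_bar (a point): Middle of the shackle's crossbar, to pinch from above: a round rod 8.4 mm thick, 34 mm along the lock's y, 84 mm from the dial's axis towards -x when shut, centre 17 mm above the lock's underside (47 mm above the bare work surface below it). Its two legs are 50 mm apart; inside the U there are 48 mm from crossbar to lock body, the hasp eye near the body on the +y side.
- shackle (a joint): How far the shackle is pulled out, m: 0 shut, 0.032 at its stop. It slides along the lock's -x against about 2 N of friction and stays where it is left.
- cover: Used dust cover, white plastic, loose (40 g): an upside-down cup 54 mm across and 35 mm high that stands on the lock's top face over the dial, with a round grip knob 20 mm across and 20 mm high on its top; origin at the centre of its open underside, z up to the knob.
- cover_knob (a point): Middle of the cover's knob, 45 mm above the cover's open underside; 10 mm below the knob's top.
- basket: Fixed steel wire basket, 170 (x) x 150 (y) mm outside, 75 mm high, walls and floor 4 mm, open above; origin on the work surface under its middle. It stands left or right of the lock.
- tube_block: Bystander: white round tube-warming block, 72 mm across, 70 mm high, origin at its underside; on the side where the basket is not.
- dish: Bystander: closed clear culture dish 60 mm across, 14 mm high, beyond the lock; origin at its underside.
- media_jar: Bystander: media jar 52 mm across, 75 mm high, beyond the lock; origin at its underside.
Not all that is in view belongs to the job. What is shaped like the cover but pink is not meant.

How it is judged:
By the outcome, as a careful person would: the job done as asked, in the order asked, and still so for the second after the job is handed in, while the arm keeps its last pose, push and grip.
It also fails if it takes over 72 s, if anything falls off the work surface, if the arm or the gripper's body presses on something with over 40 N, if the wrist force passes 120 N, or if a joint passes its speed limit or range.

ROBOT

A 7-joint arm with a two-finger parallel gripper is mounted at the origin on the work surface. World frame = base frame: x ahead of the robot, y to its left, z up, the work surface at z = 0. Lengths are in mm, angles in rad, forces in N, time in s.
With the tool pointing down it reaches from about 400 to 875 mm from the base axis. Payload 4.4 kg.
Tool frame: the origin (TCP) lies at the very end of the fingers, on their centre line; the grasp point (between the pads) lies 19 mm behind it (ctrl.pinch_z is the z of the grasp point in the tool frame, in mm); z points along the fingers, x is the direction in which the jaws open and shut, and the axes are right-handed (so a half turn about z gives the same grasp; the last joint's range is limited). The gripper opens to 85 mm and grips with 20 to 120 N. Pads are 22 mm wide; open, the fingers measure 114 mm over their backs; the gripper's body (76 mm by 85 mm) begins 54 mm behind the grasp point. The pads swing forward as they close: fully open they stand 13 mm farther back than shut.
Start: joints at [-1.246, 0.628, 0.038, 1.517, -0.027, 0.996, -0.02], TCP at [247.581, 601.017, 231.313] pointing down, gripper open.
Joint ranges: [-3.06, 3.06], [-0.37, 2.12], [-1.25, 1.32], [0.18, 2.47], [-1.1, 4.24], [0.23, 1.98], [-2.94, 2.94]. Speed limits (rad/s): [2.57, 2.57, 3.14, 3.14, 3.14, 3.14, 3.14].

INTERFACE

Orientations are given as [roll, pitch, yaw] about the fixed x, y, z axes, in that order (R = Rz(yaw) Ry(pitch) Rx(roll)).
In Python, from cell import sensors, get_image, order, ctrl gives the robot as it stands.
- The arm moves only by the tool arm_command, never from a script. Its argument "rows" is a list that holds one entry, the list of rows, each a list of 6 numbers: the shift along the tool's x, y, z in mm, then the turn, a rotation vector about the tool's x, y, z in degrees. A call has 1 to 20 rows; each row is the pose to reach, as a shift and turn from the pose commanded when the call began, along the tool's axes at that moment; what a row does not reach only later rows make up. A row lasts 1/12 s, in which the tool goes at most 41.7 mm and 7.16 degrees, less where a joint would pass 70% of its speed; a pose out of reach is approached as far as the arm can. A call with a gripper value outside its range is refused whole. "claw" is the opening, from -1 (shut) to 1 (fully open), set as the call begins (left out, the last holds). The fingers move at their own pace and stop on an object; the grip force is fixed at half the most. Time passes only in rows, so rows that repeat a pose let the fingers close. It gives the time, the measured TCP pose, the force and the opening at its end, in the units of the state.
- sensors.read_state(): the state, without advancing time (a new reading comes with each control period).
- get_image(name): name is "scene" or "top"; returns a dict with "pixels" (400x640x3 uint8, red, green, blue), "z_map" (400x640 float32, mm along the optical axis (not along the pixel's ray), 0 where there is no reading), "K" (3x3 intrinsics, pixels), "k1" (the pictures are not rectified: a ray, as slopes to the right and down, at radius r is drawn at 1 + k1 r^2 times it, then the intrinsics apply), "pose" (4x4, takes a point from camera to world coordinates). Camera axes: x right, y up, looking along -z (the intrinsics and any distortion apply to the point x, -y, -z); pixel columns grow to the right and rows downward; lengths in mm; the calibration is good to about 2 mm. A picture is of the moment at which its call begins.
- order.finish_job(): hands the job in, once; it reports no verdict.
The state is a dict: "clock": time; "qpos": joint angles; "qd": joint speeds; "tau": joint torques, N m; "eef_pos": TCP position; "tool_rot": TCP orientation; "force": force on the tool from outside, world axes, zero at the start; "torque": the same for the moment, N m; "width": finger opening in mm.
Only numpy, scipy, OpenCV 4.12 (cv2) and the standard library are available. Lean on these libraries where they do the work, as an engineer would, in place of code of your own. Each camera call takes 0.05 s, during which the arm holds its last target.

## Working session

There is one attempt and no reset: what is moved stays moved. The work goes in short steps, Python scripts to look and compute and a tool call to move; the robot and the scene stay as the last step left them, time stands still between calls to the robot, and variables do not carry over. Pictures are saved under pics/ and viewed, and the job is handed in when it is done.

Besides the shell and the picture viewer there is one more tool, called after "Call:" as name(argument=value, ...) on one line, values as JSON. arm_command: Moves the arm, as the interface text tells. Its arguments: {"type":"object","properties":{"rows":{"type":"array","items":{"type":"array","items":{"type":"array","items":{"type":"number"}}}},"claw":{"type":"number"}},"required":["rows"]}

```bash
mkdir -p pics; ls; cat > h.py <<'E'
import numpy as np, cv2
from cell import sensors, get_image, order, ctrl
def save(n,im): cv2.imwrite('pics/'+n,im[:,:,::-1])
def world(I,u,v,z=None):
    # pixel -> ray; with z: plane z; else depth
    K=I['K'];xd=(u-K[0,2])/K[0,0];yd=(v-K[1,2])/K[1,1]
    k=I['k1'];x,y=xd,yd
    for _ in range(20):
        f=1+k*(x*x+y*y);x,y=xd/f,yd/f
    d=np.array([x,-y,-1.0]);P=I['pose'];o=P[:3,3];w=P[:3,:3]@d
    if z is not None: return o+w*((z-o[2])/w[2])
    return o+w*I['z_map'][int(round(v)),int(round(u))]
E
python3 - <<'E'
from h import *
for n in('scene','top'):
    I=get_image(n);save(n+'0.png',I['pixels']);print(n,I['K'],I['k1'],I['pose'])
print(sensors.read_state(),ctrl.pinch_z)
E
```

```text
pics
scene [[486.68092451   0.         318.59366149]
 [  0.         486.68092451 189.74005081]
 [  0.           0.           1.        ]] -0.028889993805390222 [[ 4.16626523e-01 -7.47973322e-01  5.16680026e-01  1.12941941e+03]
 [ 9.09011856e-01  3.35925573e-01 -2.46680876e-01 -2.59094443e+02]
 [ 1.09446805e-02  5.72442065e-01  8.19872122e-01  9.47890316e+02]
 [ 0.00000000e+00  0.00000000e+00  0.00000000e+00  1.00000000e+00]]
top [[408.78618791   0.         321.46468317]
 [  0.         408.78618791 195.75808223]
 [  0.           0.           1.        ]] -0.0997195600282787 [[ 1.09369805e-02  9.84073720e-01 -1.77424058e-01  4.24701396e+02]
 [-9.99750272e-01  7.30336442e-03 -2.11200229e-02 -5.62923051e+00]
 [-1.94878670e-02  1.77610740e-01  9.83907845e-01  1.00967188e+03]
 [ 0.00000000e+00  0.00000000e+00  0.00000000e+00  1.00000000e+00]]
{'clock': 0.1, 'qpos': array([-1.24579406,  0.62927834,  0.0384784 ,  1.51825757, -0.02701843,
        0.99632612, -0.02000161]), 'qd': array([-9.97396973e-05, -7.22208914e-04,  1.67066694e-03, -3.46448663e-03,
       -3.82016358e-04,  4.30994580e-04, -2.56375044e-04]), 'tau': array([ 2.92113145e-03, -5.64535403e+01,  1.23015683e+00, -1.93975854e+01,
        1.12131372e-02,  5.30314413e-03,  1.85113748e-06]), 'eef_pos': array([247.3741522 , 600.47526642, 230.46899378]), 'tool_rot': array([3.14156928e+00, 1.75034709e-03, 1.17995542e+00]), 'force': array([ 0.54204372, -0.04453666, -0.10629407]), 'torque': array([-0.0015578 , -0.09260952, -0.00147229]), 'width': 85.119924496402} -18.700000000000003
```

View pics/scene0.png

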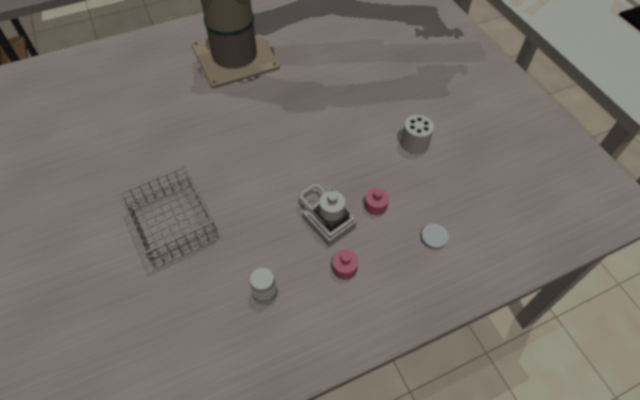

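View pics/top0.png

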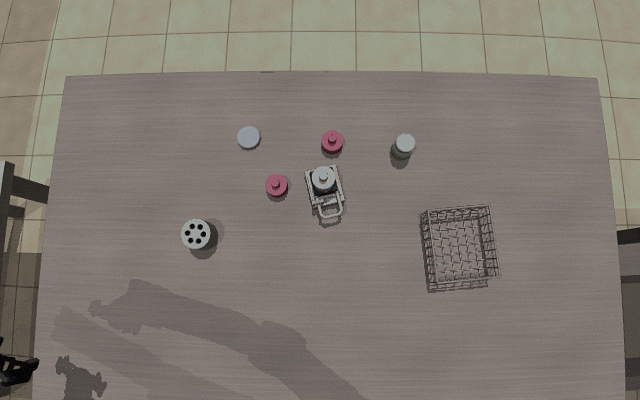

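```bash
python3 - <<'E'
from h import *
T=get_image('top');S=get_image('scene')
a=cv2.resize(T['pixels'][155:230,260:360],None,fx=8,fy=8,interpolation=cv2.INTER_CUBIC);save('t1.png',a)
a=cv2.resize(S['pixels'][175:250,285:385],None,fx=8,fy=8,interpolation=cv2.INTER_CUBIC);save('s1.png',a)
for u,v in((323,173),(323,185),(332,212),(460,245),(313,205)): print(u,v,world(T,u,v).round(1))
for u,v in((333,197),(333,210),(170,217)): print('S',u,v,world(S,u,v).round(1))
E
```

```text
323 173 [637.3  10.6 118.3]
323 185 [614.2  10.7  96.9]
332 212 [565.7 -10.7   1.4]
460 245 [ 485.5 -327.5    1.4]
313 205 [576.7  35.2  40.9]
S 333 197 [636.3   9.5 119.9]
S 333 210 [653.6   2.   99.8]
S 170 217 [ 467.3 -314.6    7.4]
```

View pics/t1.png

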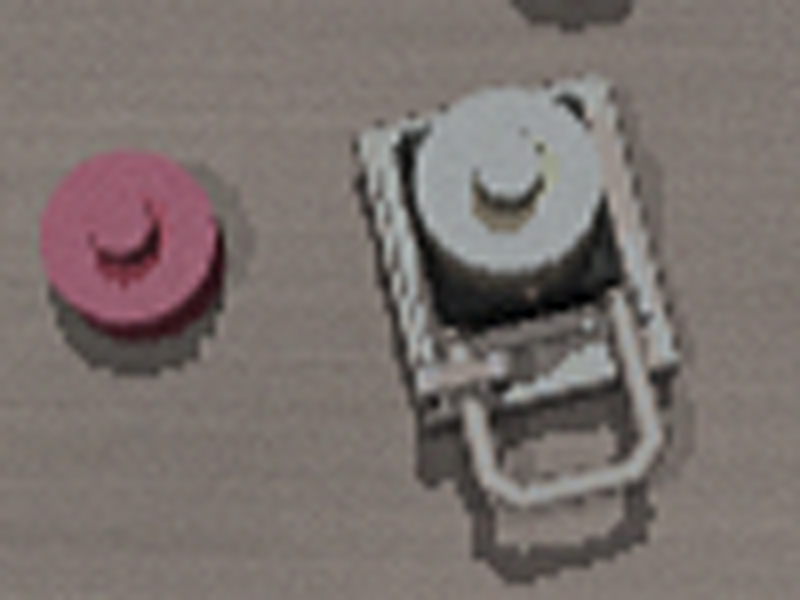

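View pics/s1.png

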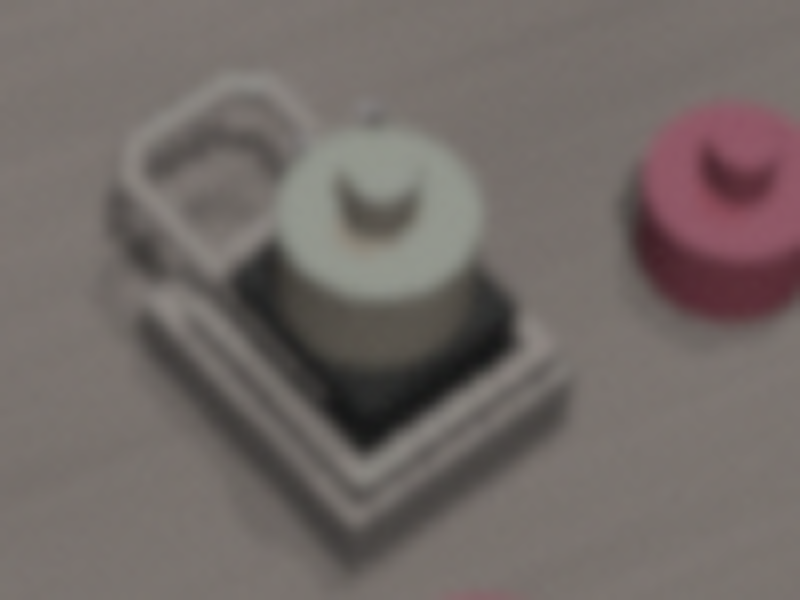

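```bash
cat >> h.py <<'E'
def cloud(I,u0,u1,v0,v1):
    uu,vv=np.meshgrid(np.arange(u0,u1),np.arange(v0,v1))
    p=np.array([world(I,u,v) for u,v in zip(uu.ravel(),vv.ravel())])
    c=I['pixels'][v0:v1,u0:u1].reshape(-1,3).astype(int)
    return p,c,uu.ravel(),vv.ravel()
E
python3 - <<'E'
from h import *
T=get_image('top');S=get_image('scene')
for n,I,b in(('T',T,(300,350,160,225)),('S',S,(295,362,180,245))):
    p,c,u,v=cloud(I,*b)
    k=p[:,2]>110;q=p[k];print(n,'knob',k.sum(),q.mean(0).round(1),q.min(0).round(1),q.max(0).round(1))
    k=(p[:,2]>90)&(p[:,2]<103);q=p[k];(c0,s,a)=cv2.minAreaRect(q[:,:2].astype(np.float32));print('top',k.sum(),q.mean(0).round(1),c0,s, cv2.minEnclosingCircle(q[:,:2].astype(np.float32)))
    k=(p[:,2]>40)&(p[:,2]<56)&(p[:,0]<590);q=p[k];print('shackle',k.sum(),q.min(0).round(1),q.max(0).round(1))
    k=(p[:,2]>33)&(p[:,2]<46);q=p[k&(p[:,0]>595)];print('rim',cv2.minAreaRect(q[:,:2].astype(np.float32)))
def t(x,y,z): 
    return world(T,260+x/8-.5+.0625+.0,155+y/8-.5+.0625,z).round(1)
def s(x,y,z): return world(S,285+x/8-.44,175+y/8-.44,z).round(1)
C=[t(*a,40) for a in((365,135),(600,85),(672,355),(425,415))];print(C,np.mean(C,0))
print([np.linalg.norm(C[i]-C[i-1]) for i in range(4)])
print('yaw sides',[np.degrees(np.arctan2(*(d[1::-1]))) for d in(C[0]-C[3],C[1]-C[2],C[0]-C[1],C[3]-C[2])])
print('bar T',t(520,497,47),t(632,472,47));
print('bar S',s(140,150,47),s(240,82,47));
print('knob',t(512,172,117),s(382,175,117))
for nm,f in(('T',t),): print('jaw basket',[world(T,*a,75).round(0) for a in((422,208),(490,204),(498,278),(430,290))])
E
```

```text
T knob 77 [605.4   8.6 233.2] [424.7  -5.6 110.2] [ 642.3   19.7 1009.7]
top 361 [631.9  10.9  97.9] (632.9158935546875, 10.99653434753418) (52.23251724243164, 50.49479293823242) ((633.1572875976562, 10.62594223022461), 27.417253494262695)
shackle 169 [544.4 -34.2  40.3] [589.7  35.3  55.3]
rim ((629.1582641601562, 10.111434936523438), (85.57439422607422, 77.81099700927734), 12.097492218017578)
S knob 93 [718.3 -37.2 260.2] [ 621.8 -259.1  110.4] [1129.4   19.   947.9]
top 388 [635.6   7.6  98. ] (632.223876953125, 9.245063781738281) (52.981239318847656, 52.51447677612305) ((631.4475708007812, 9.869762420654297), 27.807559967041016)
shackle 152 [544.5 -37.2  44.1] [588.7  22.9  55.8]
rim ((630.4229736328125, 8.211505889892578), (84.77960205078125, 76.7154769897461), 13.435473442077637)
[array([659.6,  55.6,  40. ]), array([675.7, -16. ,  40. ]), array([592.2, -38.1,  40. ]), array([573.3,  36. ,  40. ])] [625.2     9.375  40.   ]
[np.float64(88.49774008414006), np.float64(73.38780552653145), np.float64(86.37511215622241), np.float64(76.4723479435541)]
yaw sides [np.float64(12.795657063120775), np.float64(14.824593937915745), np.float64(102.67276665122354), np.float64(104.3088188593062)]
bar T [547.9   7.1  47. ] [555.7 -26.   47. ]
bar S [555.4 -26.   47. ] [545.5   9.3  47. ]
knob [630.5   9.3 117. ] [632.7   9.7 117. ]
jaw basket [array([ 566., -219.,   75.]), array([ 577., -380.,   75.]), array([ 406., -389.,   75.]), array([ 380., -232.,   75.])]
```

```bash
cat >> h.py <<'E'
from scipy.spatial.transform import Rotation as Ro
def delta(p,yaw,base=None):
    "row (mm, deg) in tool axes from the measured pose to TCP p, tool down, yaw deg"
    s=sensors.read_state();R=Ro.from_euler('xyz',s['tool_rot'])
    G=Ro.from_euler('xyz',[np.pi,0,np.radians(yaw)])
    d=R.inv().apply(np.array(p)-s['eef_pos']);r=(R.inv()*G).as_rotvec(degrees=True)
    return d.round(1),r.round(2)
E
python3 - <<'E'
from h import *
print(delta((632,10,170),13.5))
E
```

```text
(array([-399.8,  580.6,   61.2]), array([2.000e-02, 3.000e-02, 5.411e+01]))
```

Call:
arm_command(rows=[[[-10,15,1,0,0,2],[-30,43.5,3,0,0,7],[-53,77,6,0,0,12],[-76,110,9,0,0,17],[-99,144,13,0,0,22],[-122,177,17,0,0,27],[-145,211,21,0,0,32],[-168,244,25,0,0,37],[-191,277,30,0,0,42],[-214,311,34,0,0,46],[-237,344,38,0,0,50],[-260,378,42,0,0,54],[-283,411,46,0,0,54],[-306,444,50,0,0,54],[-329,478,54,0,0,54],[-352,511,58,0,0,54],[-375,545,61,0,0,54],[-392,569,61,0,0,54],[-400,581,61,0,0,54],[-400,581,61,0,0,54]]])

```text
clock: 1.97
eef_pos: [634.0, 5.0, 170.3]
tool_rot: [3.139, -0.001, 0.232]
force: [0.5, 0.1, 1.3]
width: 85.5
```

```bash
python3 - <<'E'
from h import *
I=get_image('scene');save('s2.png',cv2.resize(I['pixels'][120:270,240:440],None,fx=4,fy=4))
I=get_image('top');save('t2.png',cv2.resize(I['pixels'][120:270,220:420],None,fx=4,fy=4))
print(sensors.read_state()['eef_pos'],delta((632,10,99.5),13.5))
E
```

```text
[631.84819326  10.91995143 169.99237884] (array([-0. ,  1. , 70.5]), array([-0.09,  0.05,  0.11]))
```

View pics/s2.png

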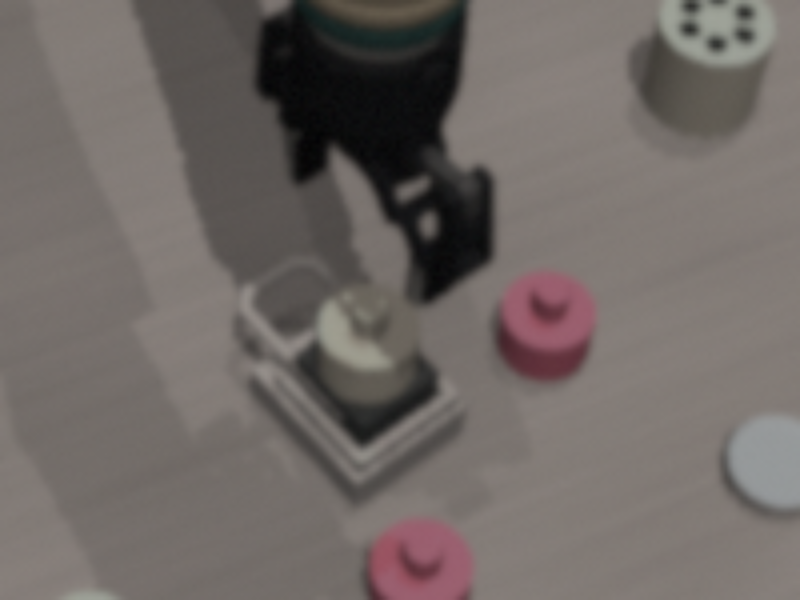

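View pics/t2.png

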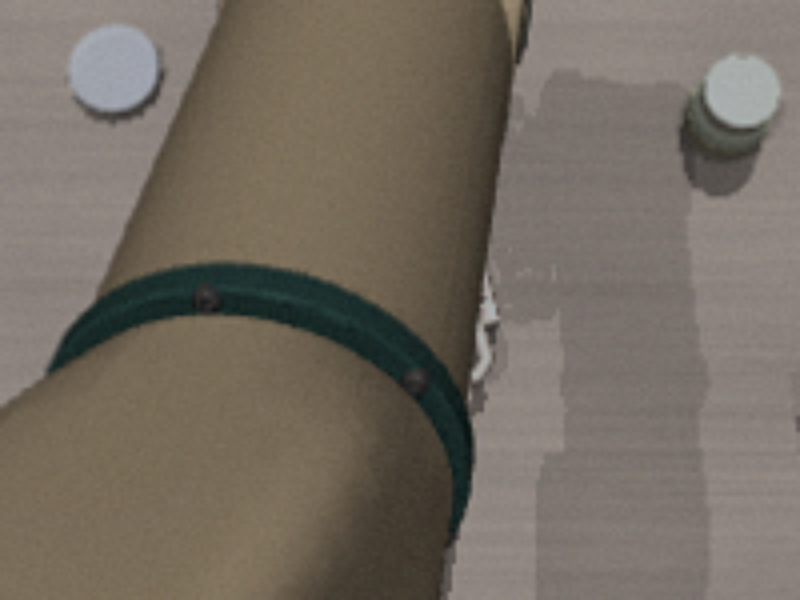

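Call:
arm_command(rows=[[[0,0.5,10,0,0,0],[0,1,25,0,0,0],[0,1,40,0,0,0],[0,1,52,0,0,0],[0,1,62,0,0,0],[0,1,68,0,0,0],[0,1,70,0,0,0],[0,1,70,0,0,0],[0,1,70,0,0,0]]], claw=0.2)

```text
clock: 2.82
eef_pos: [633.0, 8.9, 100.7]
tool_rot: [3.141, -0.001, 0.238]
force: [-0.9, -0.2, -0.9]
width: 51.4
```

Call:
arm_command(rows=[[[0,0,0,0,0,0],[0,0,0,0,0,0],[0,0,0,0,0,0],[0,0,0,0,0,0],[0,0,0,0,0,0],[0,0,0,0,0,0],[0,0,0,0,0,0],[0,0,0,0,0,0],[0,0,0,0,0,0],[0,0,0,0,0,0]]], claw=-1)

```text
clock: 3.65
eef_pos: [633.2, 8.8, 101.2]
tool_rot: [3.141, -0.001, 0.237]
force: [-0.8, 0.0, 6.0]
width: 17.3
```

Call:
arm_command(rows=[[[0,0,-3,0,0,0],[0,0,-9,0,0,0],[0,0,-18,0,0,0],[0,0,-30,0,0,0],[0,0,-45,0,0,0],[0,0,-60,0,0,0],[0,0,-75,0,0,0],[0,0,-90,0,0,0],[0,0,-100,0,0,0],[0,0,-105,0,0,0],[0,0,-105,0,0,0]]])

```text
clock: 4.57
eef_pos: [633.4, 8.8, 206.9]
tool_rot: [3.141, -0.003, 0.237]
force: [-0.2, -0.1, -1.0]
width: 17.2
```

```bash
python3 - <<'E'
from h import *
I=get_image('scene');save('s3.png',cv2.resize(I['pixels'][120:270,240:440],None,fx=4,fy=4))
s=sensors.read_state();print(s['eef_pos'],s['width'],s['force'],delta((484,-305,200),13.5))
E
```

```text
[632.79036892   8.93803558 205.81568352] 17.373411719209088 [-0.2560931   0.5875294  -0.84197615] (array([-218.5,  270.1,    5.6]), array([ 0.  , -0.05,  0.11]))
```

View pics/s3.png

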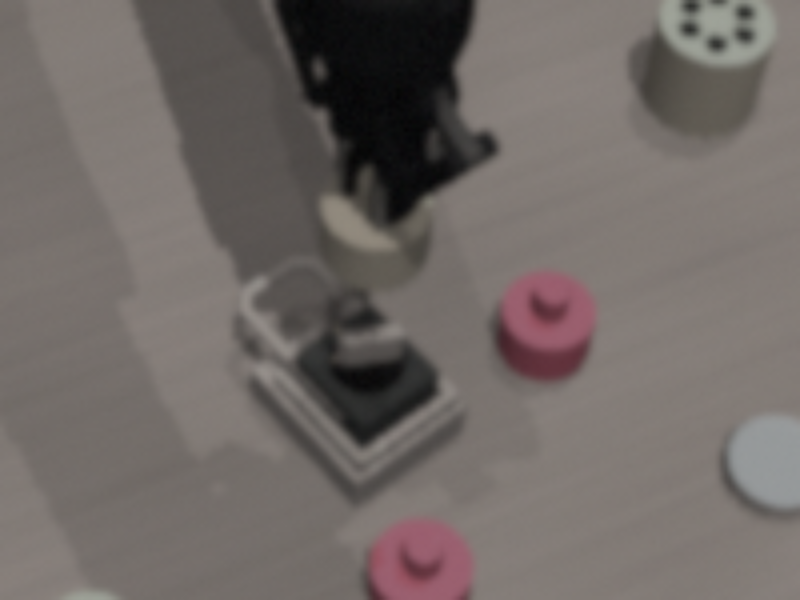

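Call:
arm_command(rows=[[[-6,7,0,0,0,0],[-20,25,1,0,0,0],[-41,51,2,0,0,0],[-63,78,3,0,0,0],[-85,105,4,0,0,0],[-107,132,5,0,0,0],[-129,159,6,0,0,0],[-151,187,6,0,0,0],[-173,214,6,0,0,0],[-195,241,6,0,0,0],[-210,260,6,0,0,0],[-218,269,6,0,0,0],[-218.5,270,6,0,0,0],[-218.5,270,6,0,0,0],[-218.5,270,6,0,0,0]]])

```text
clock: 5.87
eef_pos: [484.8, -302.6, 198.8]
tool_rot: [-3.14, -0.0, 0.24]
force: [0.0, -0.3, -1.3]
width: 17.6
```

```bash
python3 - <<'E'
from h import *
I=get_image('scene');save('s4.png',cv2.resize(I['pixels'][100:300,90:370],None,fx=2.8,fy=2.8))
I=get_image('top');save('t4.png',cv2.resize(I['pixels'][155:230,260:360],None,fx=8,fy=8,interpolation=cv2.INTER_CUBIC))
s=sensors.read_state();print(s['eef_pos'],s['width'],s['force'],delta((484,-305,64),13.5))
E
```

```text
[ 485.02861152 -302.57911157  199.01043353] 17.588443675865292 [ 0.57812582  0.50625932 -0.54806518] (array([ -1.6,   2.3, 135. ]), array([-0.08, -0.03,  0.31]))
```

View pics/s4.png

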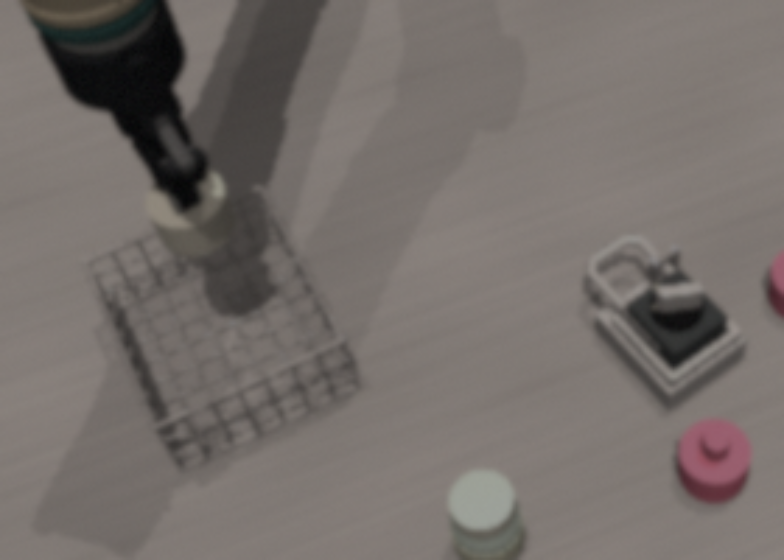

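View pics/t4.png

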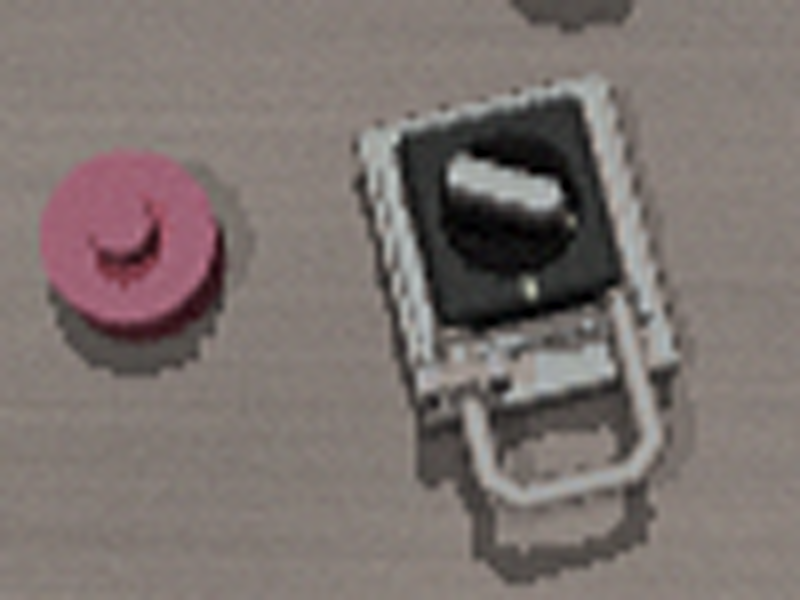

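```bash
python3 - <<'E'
from h import *
I=get_image('scene')
C=[world(I,90+x/2.8,100+y/2.8,75) for x,y in((92,262),(263,188),(355,345),(160,428))]
print(np.round(C),np.mean(C,0))
T=get_image('top')
t=lambda x,y,z:world(T,260+x/8-.44,155+y/8-.44,z)
a,b=t(455,168,90),t(563,195,90);print('bar',a,b,(a+b)/2,np.degrees(np.arctan2((a-b)[1],(a-b)[0])))
m=t(530,288,62);print('tick',m)
E
```

```text
[[ 414. -389.   75.]
 [ 398. -248.   75.]
 [ 570. -226.   75.]
 [ 579. -374.   75.]] [ 490.22916316 -309.18664455   75.        ]
bar [637.8299361   26.24220399  90.        ] [630.05785672  -4.96957084  90.        ] [633.94389641  10.63631658  90.        ] 76.0170940643567
tick [608.13846394   4.58767775  62.        ]
```

Call:
arm_command(rows=[[[1,1,10,0,0,0],[2,3,30,0,0,0],[3,4,52,0,0,0],[3,4,74,0,0,0],[3,4,96,0,0,0],[3,4,115,0,0,0],[3,4,128,0,0,0],[3,4,134,0,0,0],[3,4,134,0,0,0],[3,4,134,0,0,0]]])

```text
clock: 6.9
eef_pos: [487.8, -308.0, 65.2]
tool_rot: [-3.141, 0.0, 0.238]
force: [-0.2, 1.2, -0.3]
width: 17.4
```

Call:
arm_command(rows=[[[0,0,0,0,0,0],[0,0,0,0,0,0],[0,0,0,0,0,0],[0,0,0,0,0,0],[0,0,0,0,0,0],[0,0,0,0,0,0]]], claw=0.1)

```text
clock: 7.4
eef_pos: [487.8, -308.2, 65.6]
tool_rot: [3.141, -0.0, 0.238]
force: [-0.2, -0.0, 0.5]
width: 47.1
```

Call:
arm_command(rows=[[[0,0,-5,0,0,0],[0,0,-20,0,0,0],[0,0,-42,0,0,0],[0,0,-65,0,0,0],[0,0,-90,0,0,0],[0,0,-110,0,0,0],[0,0,-120,0,0,0],[0,0,-120,0,0,0],[0,0,-120,0,0,0]]])

```text
clock: 8.15
eef_pos: [487.6, -308.0, 185.3]
tool_rot: [3.142, -0.0, 0.238]
force: [-0.9, -0.1, -0.2]
width: 46.8
```

```bash
python3 - <<'E'
from h import *
I=get_image('scene');save('s5.png',cv2.resize(I['pixels'][100:300,90:370],None,fx=2.8,fy=2.8))
s=sensors.read_state();print(s['clock'],s['eef_pos'],s['width'],s['force'],delta((632.5,10,160),-16.5))
E
```

```text
8.2 [ 487.09512595 -307.58430785  184.38134234] 47.18750525145816 [-0.28838253  0.55157586  0.38803724] (array([ 216.1, -274.4,   24.5]), array([-0.06,  0.08, 30.12]))
```

View pics/s5.png

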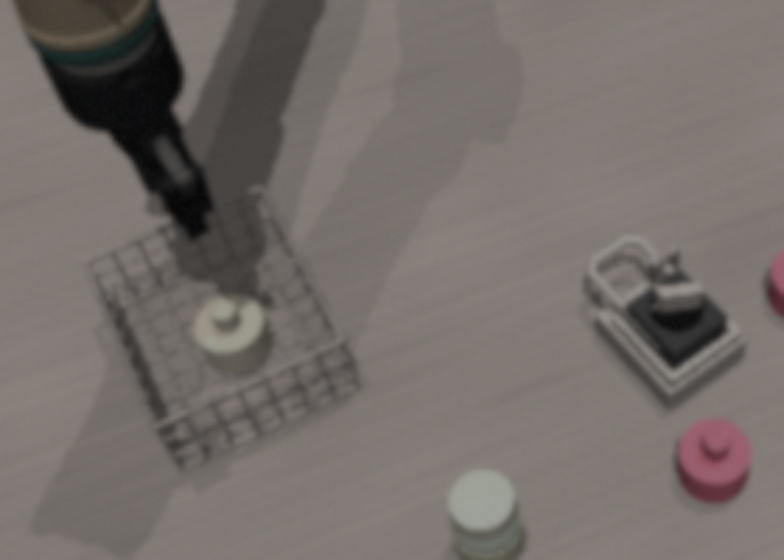

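Call:
arm_command(rows=[[[6,-8,0,0,0,1],[20,-25,0,0,0,4],[40,-51,1,0,0,8],[61,-78,3,0,0,12],[83,-105,6,0,0,16],[104,-132,9,0,0,20],[126,-160,12,0,0,24],[147,-187,15,0,0,28],[169,-214,18,0,0,30],[190,-241,21,0,0,30],[206,-262,24,0,0,30],[214,-272,24,0,0,30],[216,-274.5,24,0,0,30],[216,-274.5,24,0,0,30],[216,-274.5,24,0,0,30],[216,-274.5,24,0,0,30],[216,-274.5,24,0,0,30]]])

```text
clock: 9.62
eef_pos: [632.5, 6.9, 161.6]
tool_rot: [3.141, -0.0, -0.289]
force: [1.1, -0.5, -0.7]
width: 46.8
```

```bash
python3 - <<'E'
from h import *
I=get_image('scene');save('s6.png',cv2.resize(I['pixels'][140:240,270:400],None,fx=6,fy=6))
s=sensors.read_state();print(s['clock'],s['eef_pos'],s['width'],s['qpos'],delta((632.5,10,71),-16.5))
E
```

```text
9.6667 [632.65666735   7.4657291  161.65163651] 47.00190665048982 [-0.30066655  0.71658043  0.41436801  1.64519015 -0.35717924  0.85556815
 -0.02935096] (array([-0.9, -2.4, 90.7]), array([ 0.03, -0.01, -0.05]))
```

View pics/s6.png

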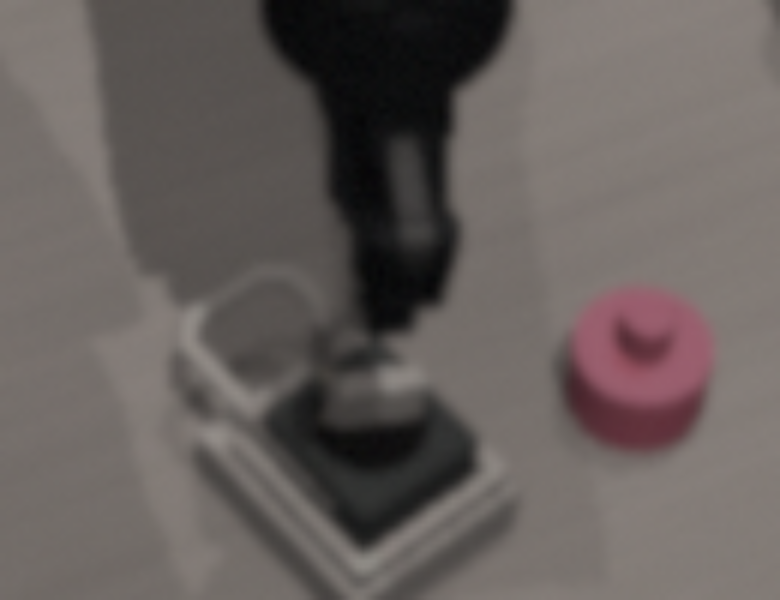

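Call:
arm_command(rows=[[[-1,-2,8,0,0,0],[-1,-2,22,0,0,0],[-1,-2,40,0,0,0],[-1,-2,58,0,0,0],[-1,-2,73,0,0,0],[-1,-2,82,0,0,0],[-1,-2,86,0,0,0],[-1,-2,86,0,0,0],[-1,-2,86,0,0,0],[-1,-2,86,0,0,0],[-1,-2,86,0,0,0]]])

```text
clock: 10.58
eef_pos: [633.3, 11.6, 76.3]
tool_rot: [-3.141, -0.002, -0.286]
force: [-0.8, -0.4, -0.2]
width: 46.8
```

```bash
python3 - <<'E'
from h import *
s=sensors.read_state();print(s['clock'],s['eef_pos'],s['force'],s['width'],delta((632.5,10,71),-16.5))
E
```

```text
10.5833 [633.30508049  11.62827601  76.26093151] [-0.83370417 -0.38863112 -0.22557464] 46.8150962032207 (array([-0.3,  1.8,  5.3]), array([-0.03, -0.1 ,  0.11]))
```

Call:
arm_command(rows=[[[0,0.5,2,0,0,0],[0,1,4.5,0,0,0],[0,1,4.5,0,0,0],[0,1,4.5,0,0,0]]])

```text
clock: 10.92
eef_pos: [632.1, 10.7, 70.7]
tool_rot: [3.142, 0.0, -0.286]
force: [1.0, -0.0, 0.1]
width: 46.9
```

Call:
arm_command(rows=[[[0,0,0,0,0,0],[0,0,0,0,0,0],[0,0,0,0,0,0],[0,0,0,0,0,0],[0,0,0,0,0,0],[0,0,0,0,0,0],[0,0,0,0,0,0],[0,0,0,0,0,0],[0,0,0,0,0,0],[0,0,0,0,0,0]]], claw=-1)

```text
clock: 11.75
eef_pos: [632.6, 10.6, 71.0]
tool_rot: [-3.141, -0.001, -0.286]
force: [0.4, -0.3, 3.0]
width: 8.6
```

```bash
python3 - <<'E'
from h import *
s=sensors.read_state();print(s['clock'],s['eef_pos'],s['force'],s['torque'],s['width'],np.degrees(s['tool_rot']))
I=get_image('scene');save('s7.png',cv2.resize(I['pixels'][140:240,270:400],None,fx=6,fy=6))
E
```

```text
11.75 [632.60467714  10.64727385  70.99636896] [ 0.40344133 -0.26076179  2.9548555 ] [-0.06087721 -0.12670024 -0.0057096 ] 8.571827047839424 [-1.79994345e+02 -3.34884047e-02 -1.63911808e+01]
```

View pics/s7.png

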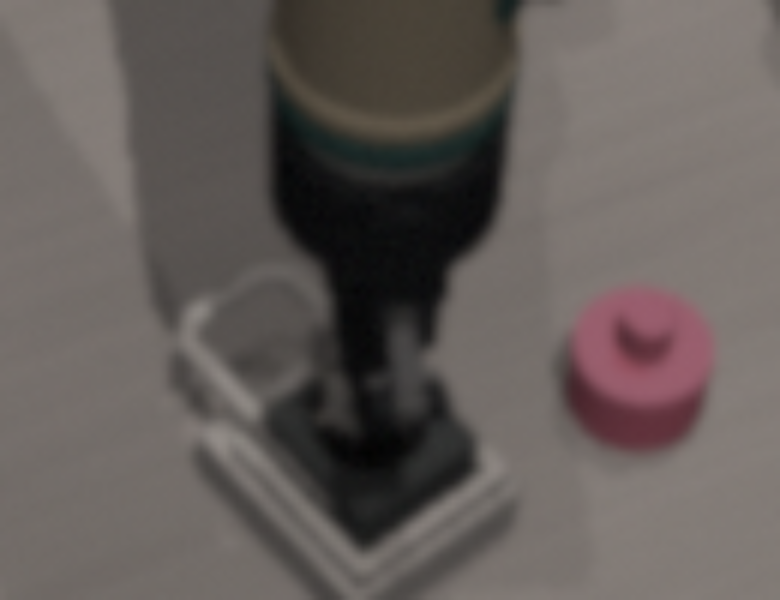

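Call:
arm_command(rows=[[[0,0,0,0,0,3],[0,0,0,0,0,6],[0,0,0,0,0,9],[0,0,0,0,0,12],[0,0,0,0,0,12],[0,0,0,0,0,12]]])

```text
clock: 12.3
eef_pos: [632.5, 10.6, 71.0]
tool_rot: [3.141, -0.0, -0.494]
force: [-0.3, -1.4, 3.4]
width: 8.5
```

```bash
cat > st.py <<'E'
from h import *
s=sensors.read_state();print(s['clock'],s['eef_pos'].round(1),s['force'].round(1),'T',s['torque'].round(3),s['width'].round(1),np.degrees(s['tool_rot']).round(2))
E
python3 st.py
```

```text
Traceback (most recent call last):
  File "st.py", line 2, in <module>
    s=sensors.read_state();print(s['clock'],s['eef_pos'].round(1),s['force'].round(1),'T',s['torque'].round(3),s['width'].round(1),np.degrees(s['tool_rot']).round(2))
                                                                                                               ^^^^^^^^^^^^^^^^
AttributeError: 'float' object has no attribute 'round'
```

Call:
arm_command(rows=[[[0,0,0,0,0,3],[0,0,0,0,0,6],[0,0,0,0,0,9],[0,0,0,0,0,12],[0,0,0,0,0,15],[0,0,0,0,0,18],[0,0,0,0,0,18],[0,0,0,0,0,18]]])

```text
clock: 12.97
eef_pos: [632.5, 10.6, 71.0]
tool_rot: [-3.141, -0.0, -0.808]
force: [0.1, -1.2, 4.3]
width: 8.6
```

```bash
python3 st.py
```

```text
Traceback (most recent call last):
  File "st.py", line 2, in <module>
    s=sensors.read_state();print(s['clock'],s['eef_pos'].round(1),s['force'].round(1),'T',s['torque'].round(3),s['width'].round(1),np.degrees(s['tool_rot']).round(2))
                                                                                                               ^^^^^^^^^^^^^^^^
AttributeError: 'float' object has no attribute 'round'
```

```bash
sed -i "s/s\['width'\].round(1)/round(float(s['width']),1)/" st.py; python3 st.py
```

```text
12.9667 [632.5  10.6  71. ] [ 0.1 -1.2  4.3] T [-0.149 -0.031 -0.122] 8.6 [-1.7999e+02 -2.0000e-02 -4.6280e+01]
```

Call:
arm_command(rows=[[[0,0,0,0,0,3],[0,0,0,0,0,6],[0,0,0,0,0,9],[0,0,0,0,0,12],[0,0,0,0,0,12],[0,0,0,0,0,12]]])

```text
clock: 13.47
eef_pos: [632.5, 10.6, 71.0]
tool_rot: [-3.141, -0.0, -1.017]
force: [0.5, 0.3, 4.3]
width: 8.5
```

```bash
python3 st.py
```

```text
13.4667 [632.5  10.6  71. ] [0.5 0.3 4.3] T [-0.168 -0.054 -0.016] 8.5 [-1.7999e+02 -2.0000e-02 -5.8280e+01]
```

Call:
arm_command(rows=[[[0,0,0,0,0,3],[0,0,0,0,0,6],[0,0,0,0,0,9],[0,0,0,0,0,12],[0,0,0,0,0,15],[0,0,0,0,0,18],[0,0,0,0,0,18],[0,0,0,0,0,18]]])

```text
clock: 14.13
eef_pos: [632.6, 10.5, 71.0]
tool_rot: [-3.141, -0.0, -1.332]
force: [-0.3, -0.3, 4.3]
width: 8.5
```

```bash
python3 st.py
```

```text
14.1333 [632.6  10.5  71. ] [-0.3 -0.3  4.3] T [-0.124 -0.046 -0.095] 8.5 [-1.7997e+02 -1.0000e-02 -7.6320e+01]
```

Call:
arm_command(rows=[[[0,0,0,0,0,0],[0,0,0,0,0,0],[0,0,0,0,0,0],[0,0,0,0,0,0],[0,0,0,0,0,0],[0,0,0,0,0,0]]], claw=-0.1)

```text
clock: 14.63
eef_pos: [632.2, 10.8, 70.6]
tool_rot: [3.141, 0.0, -1.333]
force: [-1.5, -0.2, 0.4]
width: 38.5
```

```bash
python3 st.py
```

```text
14.6333 [632.2  10.8  70.6] [-1.5 -0.2  0.4] T [ 0.03  -0.004  0.009] 38.5 [ 1.7998e+02  1.0000e-02 -7.6380e+01]
```

Call:
arm_command(rows=[[[0,0,-6,0,0,0],[0,0,-20,0,0,0],[0,0,-45,0,0,-7],[0,0,-75,0,0,-14],[-25,0,-100,0,0,-21],[-50,0,-120,0,0,-28],[-85,0,-130,0,0,-35],[-120,0,-130,0,0,-42],[-150,0,-130,0,0,-50],[-170,0,-130,0,0,-57],[-180,0,-130,0,0,-64],[-180,0,-130,0,0,-71],[-180,0,-130,0,0,-78],[-180,0,-130,0,0,-85],[-180,0,-130,0,0,-90],[-180,0,-130,0,0,-90]]])

```text
clock: 15.97
eef_pos: [590.4, 185.1, 202.3]
tool_rot: [3.141, -0.002, 0.239]
force: [-1.0, 0.3, -0.6]
width: 38.6
```

```bash
python3 - <<'E'
from h import *
T=get_image('top');save('t8.png',cv2.resize(T['pixels'][155:230,260:360],None,fx=8,fy=8,interpolation=cv2.INTER_CUBIC))
T=get_image('scene');save('s8.png',cv2.resize(T['pixels'][175:250,285:385],None,fx=8,fy=8,interpolation=cv2.INTER_CUBIC))
E
python3 st.py
```

```text
16.0667 [590.3 185.2 201.8] [0.1 0.3 0.2] T [-0.061 -0.023  0.044] 38.2 [ 1.7999e+02 -6.0000e-02  1.3420e+01]
```

View pics/t8.png

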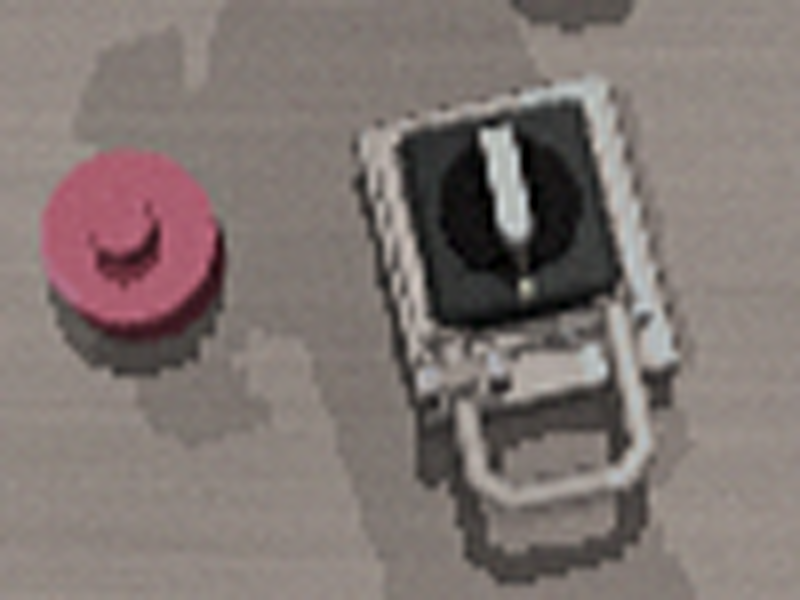

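View pics/s8.png

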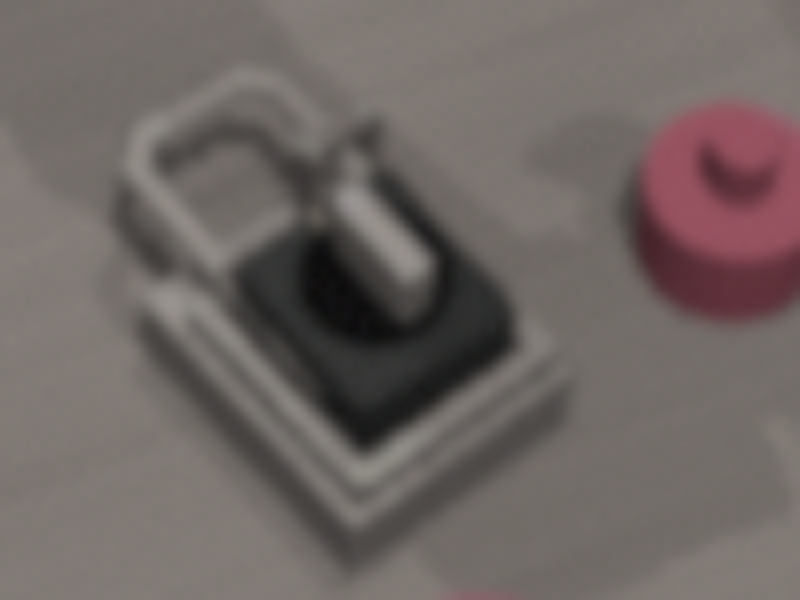

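```bash
python3 - <<'E'
from h import *
T=get_image('top');S=get_image('scene')
t=lambda x,y,z:world(T,260+x/8-.44,155+y/8-.44,z)
s=lambda x,y,z:world(S,285+x/8-.44,175+y/8-.44,z)
def ang(a,b): return np.degrees(np.arctan2((a-b)[1],(a-b)[0])).round(1)
a,b=t(495,127,90),t(516,238,90);print('bar',a,b,ang(a,b))
a,b=s(418,268,90),s(345,190,90);print('barS',a,b,ang(a,b))
a,b=t(510,496,51),t(605,478,51);print('xbar',a,b,(a+b)/2,ang(a,b)-90)
a,b=s(145,145,51),s(235,82,51);print('xbarS',a,b,(a+b)/2,ang(a,b)-90)
for n,I,bx in(('T',T,(300,350,190,222)),('S',S,(295,330,180,215))):
    p,c,u,v=cloud(I,*bx);k=(p[:,2]>43)&(p[:,2]<56)&(p[:,0]<562);q=p[k];q=q[np.abs((q[:,1]+10))<16];print(n,len(q),q.mean(0).round(1),90-0,np.degrees(np.polyfit(q[:,1],q[:,0],1)[0]))
print(t(527,288,62))
E
```

```text
bar [650.06505995  14.83178705  90.        ] [617.31848852   8.4391405   90.        ] 11.0
barS [647.00189322  14.34673529  90.        ] [616.88011868   7.39385745  90.        ] 13.0
xbar [547.67703546  10.04307702  51.        ] [553.26495698 -17.96954616  51.        ] [550.47099622  -3.96323457  51.        ] 11.299999999999997
xbarS [556.92434009 -25.06139219  51.        ] [547.50994268   6.80998101  51.        ] [552.21714138  -9.12570559  51.        ] -163.5
T 49 [551.8 -11.1  50.8] 90 -15.113664997518343
S 50 [550.7 -10.   51.3] 90 -11.935735500558723
[608.13209648   5.47311155  62.        ]
```

```bash
python3 - <<'E'
from h import *
print(delta((551,-8,110),12.5))
E
```

```text
(array([-83.2, 179. ,  91.3]), array([ 0.02, -0.03,  0.97]))
```

Call:
arm_command(rows=[[[-5,10,0,0,0,0],[-18,35,0,0,0,1],[-35,70,0,0,0,1],[-53,105,5,0,0,1],[-68,138,20,0,0,1],[-78,163,40,0,0,1],[-83,176,62,0,0,1],[-83,179,80,0,0,1],[-83,179,90,0,0,1],[-83,179,91,0,0,1],[-83,179,91,0,0,1],[-83,179,91,0,0,1]]], claw=-0.35)

```text
clock: 17.17
eef_pos: [552.1, -7.1, 110.6]
tool_rot: [3.142, -0.001, 0.221]
force: [0.1, -0.6, 0.5]
width: 27.6
```

```bash
python3 st.py;python3 - <<'E'
from h import *
print(delta((551,-8,30),12.5))
T=get_image('scene');save('s9.png',cv2.resize(T['pixels'][165:240,270:370],None,fx=8,fy=8,interpolation=cv2.INTER_CUBIC))
E
```

```text
17.1667 [552.1  -7.1 110.6] [ 0.1 -0.6  0.5] T [ 0.012 -0.018  0.051] 27.6 [ 1.800e+02 -8.000e-02  1.267e+01]
(array([-1.4,  0.6, 80.6]), array([ 0.  , -0.08,  0.17]))
```

View pics/s9.png

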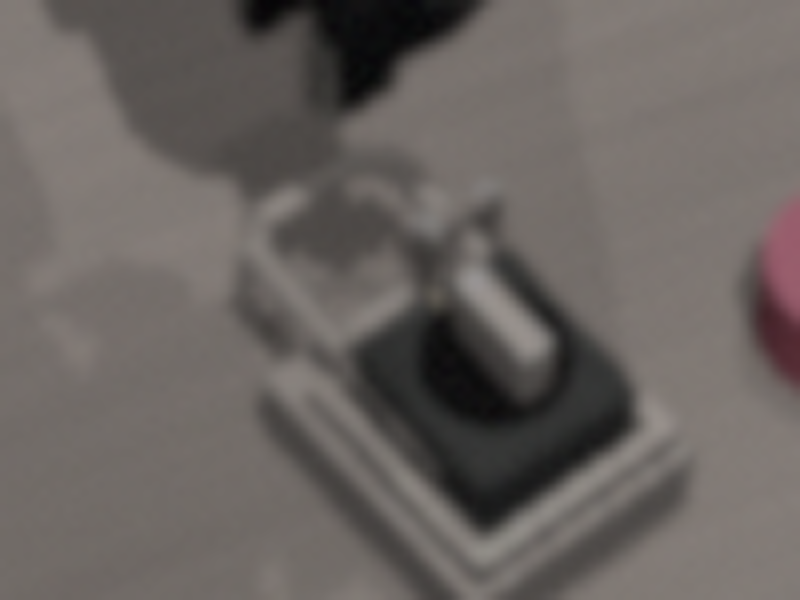

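Descend with a guard check near the bar.

Call:
arm_command(rows=[[[-1,0,8,0,0,0],[-1,0,20,0,0,0],[-1,0,32,0,0,0],[-1,0,42,0,0,0],[-1,0,50,0,0,0],[-1,0,58,0,0,0],[-1,0,62,0,0,0],[-1,0,62,0,0,0]]])

```text
clock: 17.88
eef_pos: [549.9, -8.0, 46.9]
tool_rot: [-3.141, 0.001, 0.22]
force: [-0.0, -0.1, -0.2]
width: 27.6
```

Call:
arm_command(rows=[[[0,0,5,0,0,0],[0,0,10,0,0,0],[0,0,15,0,0,0],[0,0,18,0,0,0],[0,0,18,0,0,0],[0,0,18,0,0,0]]])

```text
clock: 18.38
eef_pos: [550.3, -8.1, 29.6]
tool_rot: [-3.141, 0.0, 0.22]
force: [0.8, 0.1, -0.8]
width: 27.3
```

Call:
arm_command(rows=[[[0,0,0,0,0,0],[0,0,0,0,0,0],[0,0,0,0,0,0],[0,0,0,0,0,0],[0,0,0,0,0,0],[0,0,0,0,0,0],[0,0,0,0,0,0],[0,0,0,0,0,0]]], claw=-1)

```text
clock: 19.05
eef_pos: [550.5, -8.1, 29.9]
tool_rot: [3.142, -0.0, 0.22]
force: [-0.1, 0.5, 2.9]
width: 6.0
```

```bash
python3 st.py;python3 - <<'E'
from h import *
T=get_image('scene');save('s10.png',cv2.resize(T['pixels'][165:240,270:370],None,fx=8,fy=8,interpolation=cv2.INTER_CUBIC))
E
```

```text
19.05 [550.5  -8.1  29.9] [-0.1  0.5  2.9] T [-0.058  0.074  0.04 ] 6.0 [ 1.80e+02 -1.00e-02  1.26e+01]
```

View pics/s10.png

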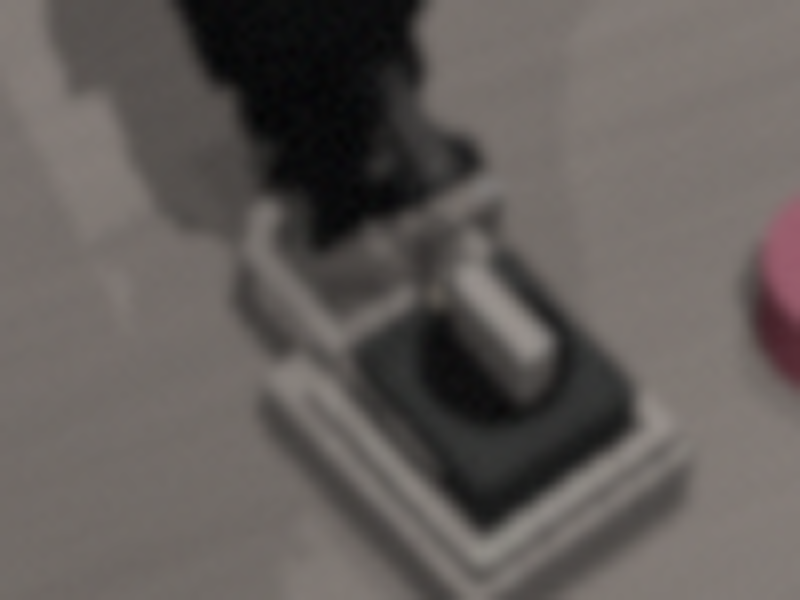

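Call:
arm_command(rows=[[[-2,0,0,0,0,0],[-4,0,0,0,0,0],[-7,0,0,0,0,0],[-10,0,0,0,0,0],[-13,0,0,0,0,0],[-16,0,0,0,0,0],[-19,0,0,0,0,0],[-22,0,0,0,0,0],[-25,0,0,0,0,0],[-25,0,0,0,0,0]]])

```text
clock: 19.93
eef_pos: [524.9, -13.8, 29.7]
tool_rot: [-3.141, 0.002, 0.22]
force: [0.9, -0.2, 1.1]
width: 6.4
```

```bash
python3 st.py
```

```text
19.9333 [524.9 -13.8  29.7] [ 0.9 -0.2  1.1] T [-0.064 -0.076 -0.097] 6.4 [-1.7998e+02  9.0000e-02  1.2590e+01]
```

Call:
arm_command(rows=[[[-2,0,0,0,0,0],[-4,0,0,0,0,0],[-6,0,0,0,0,0],[-7,0,0,0,0,0],[-8,0,0,0,0,0],[-8,0,0,0,0,0]]])

```text
clock: 20.43
eef_pos: [518.8, -15.3, 29.9]
tool_rot: [3.141, -0.001, 0.22]
force: [3.1, 0.4, 0.4]
width: 6.2
```

```bash
python3 st.py
```

```text
20.4333 [518.8 -15.3  29.9] [3.1 0.4 0.4] T [ 0.084 -0.606 -0.049] 6.2 [ 1.7998e+02 -6.0000e-02  1.2610e+01]
```

Call:
arm_command(rows=[[[-1,0,0,0,0,0],[-2,0,0,0,0,0],[-3,0,0,0,0,0],[-3,0,0,0,0,0],[-3,0,0,0,0,0]]])

```text
clock: 20.85
eef_pos: [518.7, -15.8, 30.2]
tool_rot: [3.14, -0.006, 0.221]
force: [7.6, 1.5, -1.9]
width: 6.5
```

```bash
python3 st.py
```

```text
20.85 [518.7 -15.8  30.2] [ 7.6  1.5 -1.9] T [ 0.219 -1.607  0.072] 6.5 [179.89  -0.35  12.65]
```

Call:
arm_command(rows=[[[0,0,0,0,0,0],[0,0,0,0,0,0],[0,0,0,0,0,0],[0,0,0,0,0,0],[0,0,0,0,0,0]]], claw=-0.35)

```text
clock: 21.27
eef_pos: [514.3, -16.0, 29.6]
tool_rot: [-3.141, 0.002, 0.22]
force: [0.6, 0.7, -0.1]
width: 27.6
```

Call:
arm_command(rows=[[[0,0,-5,0,0,0],[0,0,-20,0,0,0],[0,0,-45,0,0,0],[0,0,-75,0,0,0],[-10,-15,-110,0,0,0],[-20,-45,-130,0,0,0],[-25,-80,-140,0,0,0],[-25,-120,-140,0,0,0],[-25,-150,-140,0,0,0],[-25,-175,-140,0,0,0],[-25,-185,-140,0,0,0],[-25,-185,-140,0,0,0],[-25,-185,-140,0,0,0]]])

```text
clock: 22.35
eef_pos: [450.6, 158.4, 169.9]
tool_rot: [3.141, 0.0, 0.22]
force: [0.2, -1.9, 0.3]
width: 27.6
```

```bash
python3 st.py;python3 - <<'E'
from h import *
T=get_image('top');save('t11.png',cv2.resize(T['pixels'][155:230,260:360],None,fx=8,fy=8,interpolation=cv2.INTER_CUBIC))
E
```

```text
22.35 [450.6 158.4 169.9] [ 0.2 -1.9  0.3] T [-0.083 -0.038  0.006] 27.6 [1.7996e+02 1.0000e-02 1.2620e+01]
```

View pics/t11.png

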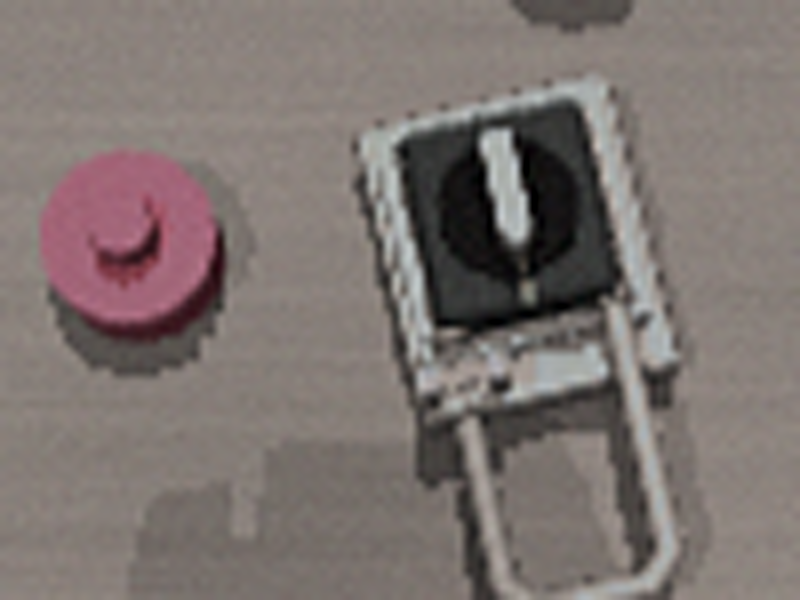

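```bash
python3 - <<'E'
from h import *
print(delta((629,9.5,150),-77.4))
E
```

```text
(array([141.9, 183. ,  20.1]), array([ 5.000e-02, -5.000e-02,  8.991e+01]))
```

Call:
arm_command(rows=[[[5,6,0,0,0,7],[16,21,0,0,0,14],[32,42,0,0,0,21],[49,63,0,0,0,28],[66,85,0,0,0,35],[83,107,4,0,0,42],[100,129,8,0,0,49],[117,151,12,0,0,56],[131,169,16,0,0,63],[140,180,20,0,0,70],[142,183,20,0,0,77],[142,183,20,0,0,84],[142,183,20,0,0,90],[142,183,20,0,0,90],[142,183,20,0,0,90],[142,183,20,0,0,90]]], claw=-0.1)

```text
clock: 23.73
eef_pos: [628.9, 10.2, 149.8]
tool_rot: [3.141, -0.0, -1.35]
force: [-0.7, -0.2, -0.1]
width: 38.5
```

```bash
python3 st.py; python3 - <<'E'
from h import *
print(delta((629,9.5,70.7),-77.4))
E
```

```text
23.7333 [628.9  10.2 149.8] [-0.7 -0.2 -0.1] T [ 0.04  -0.01   0.038] 38.5 [ 1.7999e+02 -2.0000e-02 -7.7340e+01]
(array([ 0.7,  0. , 79.1]), array([ 0.01, -0.02,  0.06]))
```

Call:
arm_command(rows=[[[0.5,0,8,0,0,0],[0.5,0,22,0,0,0],[0.5,0,38,0,0,0],[0.5,0,54,0,0,0],[0.5,0,67,0,0,0],[0.5,0,75,0,0,0],[0.5,0,79,0,0,0],[0.5,0,79,0,0,0],[0.5,0,79,0,0,0],[0.5,0,79,0,0,0]]])

```text
clock: 24.57
eef_pos: [629.7, 10.9, 71.5]
tool_rot: [-3.14, -0.0, -1.351]
force: [-0.6, 0.5, 0.2]
width: 38.5
```

Call:
arm_command(rows=[[[0,0,0,0,0,0],[0,0,0,0,0,0],[0,0,0,0,0,0],[0,0,0,0,0,0],[0,0,0,0,0,0],[0,0,0,0,0,0],[0,0,0,0,0,0],[0,0,0,0,0,0],[0,0,0,0,0,0],[0,0,0,0,0,0]]], claw=-1)

```text
clock: 25.4
eef_pos: [629.7, 10.8, 71.4]
tool_rot: [-3.14, -0.0, -1.351]
force: [-0.7, -0.8, 5.6]
width: 8.8
```

```bash
python3 st.py; python3 - <<'E'
from h import *
T=get_image('scene');save('s12.png',cv2.resize(T['pixels'][165:240,270:370],None,fx=8,fy=8,interpolation=cv2.INTER_CUBIC))
E
```

```text
25.4 [629.7  10.8  71.4] [-0.7 -0.8  5.6] T [-0.141  0.073  0.034] 8.8 [-1.7994e+02 -3.0000e-02 -7.7400e+01]
```

View pics/s12.png

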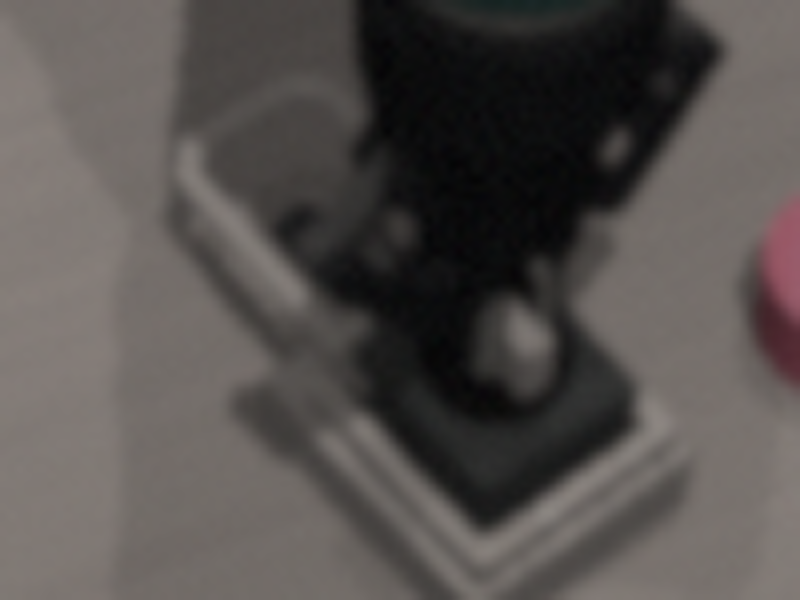

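Call:
arm_command(rows=[[[0,0,-1,0,0,0],[0,0,-3,0,0,0],[0,0,-5,0,0,0],[0,0,-8,0,0,0],[0,0,-11,0,0,0],[0,0,-15,0,0,0],[0,0,-19,0,0,0],[0,0,-20,0,0,0],[0,0,-20,0,0,0]]])

```text
clock: 26.2
eef_pos: [629.1, 11.4, 91.3]
tool_rot: [-3.141, 0.0, -1.351]
force: [0.6, -0.4, -5.8]
width: 8.4
```

```bash
python3 st.py; python3 - <<'E'
from h import *
T=get_image('scene');save('s13.png',cv2.resize(T['pixels'][165:240,270:370],None,fx=8,fy=8,interpolation=cv2.INTER_CUBIC))
E
```

```text
26.2 [629.1  11.4  91.3] [ 0.6 -0.4 -5.8] T [ 0.028 -0.058  0.006] 8.4 [-1.7998e+02  3.0000e-02 -7.7390e+01]
```

View pics/s13.png

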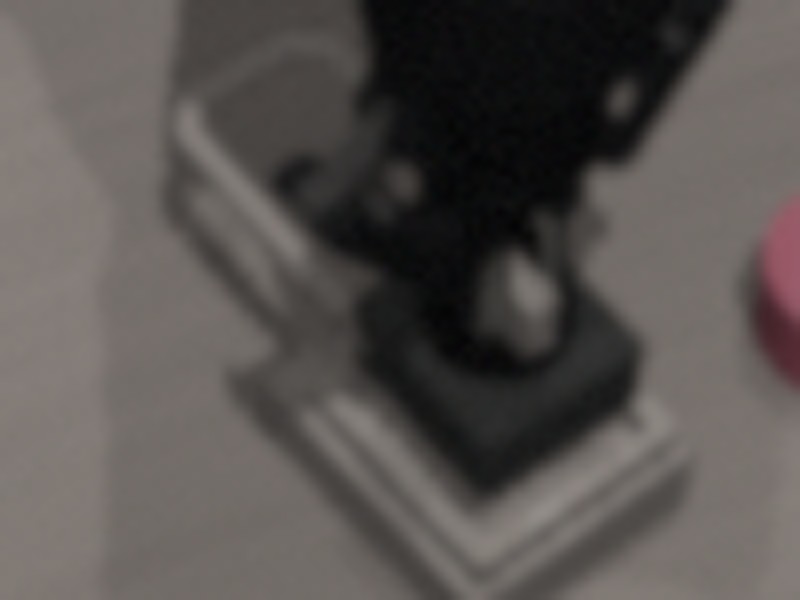

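Call:
arm_command(rows=[[[0,0,-2,0,0,0],[0,0,-6,0,0,0],[0,0,-12,0,0,0],[0,0,-19,0,0,0],[0,0,-27,0,0,0],[0,0,-36,0,0,0],[0,0,-46,0,0,0],[0,0,-57,0,0,0],[0,0,-68,0,0,0],[0,0,-79,0,0,0],[0,0,-89,0,0,0],[0,0,-98,0,0,0],[0,0,-106,0,0,0],[0,0,-111,0,0,0],[0,0,-114,0,0,0],[0,0,-115,0,0,0],[0,0,-115,0,0,0],[0,0,-115,0,0,0],[0,0,-115,0,0,0],[0,0,-115,0,0,0]]])

```text
clock: 27.92
eef_pos: [628.9, 11.1, 205.3]
tool_rot: [3.141, 0.0, -1.351]
force: [-1.1, -0.5, -5.7]
width: 8.1
```

```bash
python3 st.py; python3 - <<'E'
from h import *
T=get_image('scene');save('s14.png',cv2.resize(T['pixels'][80:280,110:390],None,fx=2.8,fy=2.8,interpolation=cv2.INTER_CUBIC));
save('s14b.png',cv2.resize(T['pixels'][140:215,280:380],None,fx=8,fy=8,interpolation=cv2.INTER_CUBIC))
T=get_image('top');save('t14.png',T['pixels'])
E
```

```text
27.9167 [628.9  11.1 205.3] [-1.1 -0.5 -5.7] T [-0.023 -0.07   0.026] 8.1 [ 1.7995e+02  1.0000e-02 -7.7390e+01]
```

View pics/s14.png

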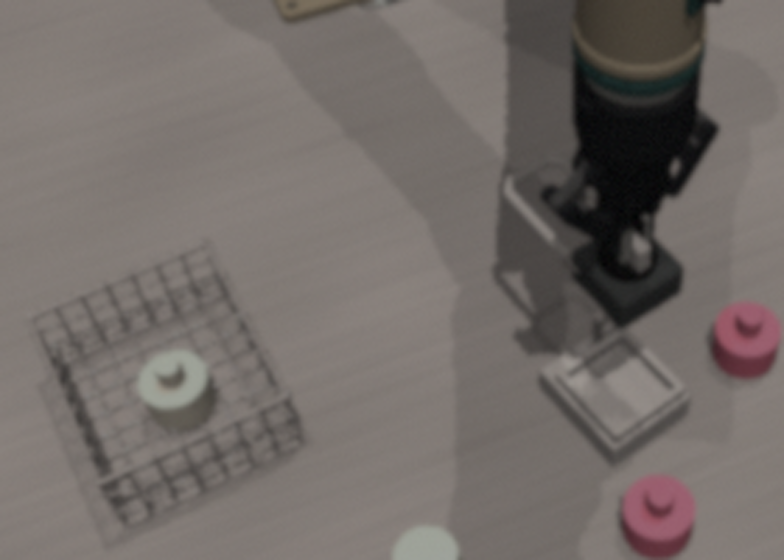

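View pics/s14b.png

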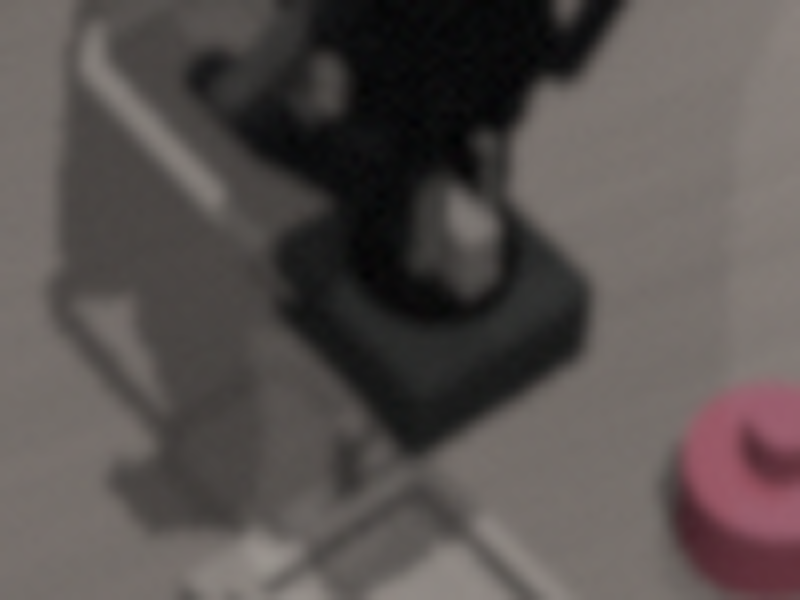

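View pics/t14.png

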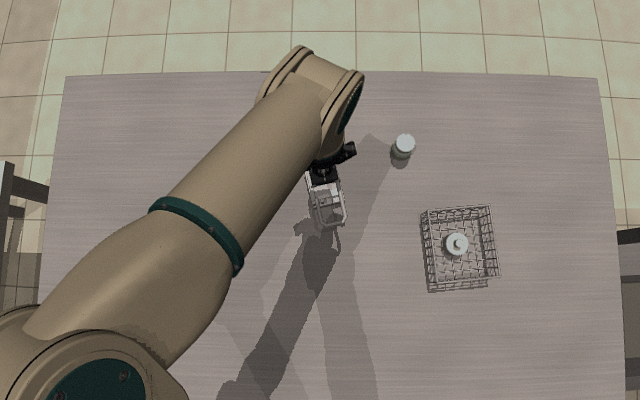

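```bash
cat > lv.py <<'E'
from h import *
S=get_image('scene')
p,c,u,v=cloud(S,280,380,140,215)
d=np.degrees
for nm,k in(('top',(u>300)&(u<355)&(v>165)&(v<200)&(p[:,2]>188)&(p[:,2]<201)),):
    q=p[k];A=np.c_[q[:,:2]-[632,10],np.ones(len(q))]
    for _ in range(3):
        f=np.linalg.lstsq(A,q[:,2],rcond=None)[0];r=np.abs(A@f-q[:,2]);m=r<2.5*np.median(r)+.3;A,q=A[m],q[m]
    print(nm,len(q),f.round(4),'slopes deg',d(f[:2]).round(2),q.min(0).round(0),q.max(0).round(0))
for x,y in((95,60),(150,130),(210,195)):
    print('leg',world(S,280+x/8-.44,140+y/8-.44).round(1))
E
python3 lv.py; python3 st.py
```

```text
top 329 [-7.700000e-03  6.200000e-03  1.967789e+02] slopes deg [-0.44  0.36] [603. -22. 193.] [664.  42. 200.]
leg [532.  -36.7 188. ]
leg [558.5 -33.  187.9]
leg [582.8 -27.3 186.9]
28.0667 [629.   11.1 205.6] [ 0.6  0.1 -4.8] T [ 0.049 -0.103  0.02 ] 8.6 [179.97   0.   -77.4 ]
```

Call:
arm_command(rows=[[[0,0,0,0,0,0],[0,0,0,0,0,0],[0,0,0,0,0,0],[0,0,0,0,0,0],[0,0,0,0,0,0],[0,0,0,0,0,0],[0,0,0,0,0,0],[0,0,0,0,0,0],[0,0,0,0,0,0],[0,0,0,0,0,0]]])

```text
clock: 28.9
eef_pos: [629.2, 11.1, 205.8]
tool_rot: [3.142, 0.0, -1.351]
force: [0.1, 0.1, -5.0]
width: 8.3
```

```bash
python3 lv.py; python3 st.py; python3 -c "
from cell import order;print(order.finish_job())"
```

```text
top 312 [-9.50000e-03  6.00000e-03  1.97013e+02] slopes deg [-0.55  0.34] [605. -21. 194.] [665.  41. 200.]
leg [531.6 -36.6 187.5]
leg [555.7 -31.8 184.1]
leg [581.6 -26.7 185.2]
28.95 [629.2  11.1 205.8] [ 1.1  0.1 -5.1] T [ 0.039 -0.081 -0.049] 8.5 [180.     0.   -77.39]
the job is handed in; nothing more can be done
None
```

The job is done and handed in at about 29 s, in the order asked.

- **Cover:** It came off the dial and is standing in the wire basket, seen in both camera views.
- **Dial:** I turned it clockwise two notches (60°). After I let go, the pictures show the pointer at the white tick and the shackle. The wrist torque was too noisy to feel each click clearly.
- **Shackle:** I pulled it out about 32 mm. There the crossbar stopped moving and the force rose from 3 N to about 8 N, and the lock was still lying in its block.
- **Lift:** I lifted the lock by the dial's bar. Its top face is now at z ≈ 197 mm against 62 mm before, so it is about 135 mm up. It is tilted about 0.6° and is dial up. Two checks about a second apart showed no slipping, with about 5 N of weight on the gripper.

I did not touch the bystanders or the pink covers. In the last pictures the jar and both pink covers stand where they did; the arm or the crop hid the dish and the tube block, so I have no final view of those two. The finger opening reads 1.5–3 mm under the true sizes (17.3 for the 20 mm knob, 8.6 for the 10 mm bar). I took this as a sensor offset, since every grip held.

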